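Clip the coupon hanger into the drying stand's snap hook

TASK

Lift the hanger with the coated test strips out of its clear dip tank and clip its ring into the snap hook of the drying stand: push the ring in against the sprung brass gate, lower it into the hook so that the gate snaps shut behind it, and let go so that the hanger hangs there still. The stand only stands loose on the bench, so press gently: do not ram, rock or shift it, and leave the tank, the drip dish and the bottle and beaker where they are.

Things in the scene. Friction and masses are not known exactly. Their poses are not given: they have to be found in the camera images.
- stand: Grey drying stand, loose on the bench, 1.5 kg, rocks backward at about 6 N of push on its hook. Base 230 x 150 x 14 mm, origin at the centre of its underside, z up, x from the hook back to the column (push the ring in along +x). 12 mm steel column at x +75, y +18 mm, up to z 339 mm; on it at z 253 mm the boss head that clamps the hook's shank.
- boss (a point): Middle of the boss head (block about 30 x 45 x 30 mm, black thumbscrews above and at +y); axes as the stand. From here the hook's 9 mm shank runs level towards -x, in the stand's plane y = 0. Its reach is set by hand and NOT given: the middle of the hook's upturned nose lies anywhere from 103 to 157 mm in front of this point. Feel for the gate, or look.
- mouth_front (a point): Point of the stand, 115 mm in front of its centre in the hook's plane, at z 224 mm, level with the hook's mouth and always in front of it (middle of nose 33 to 87 mm further on). Steel hook of 7 mm rod: bowl bottom inside at z 205, nose top 219, gate pivot 251; 15 mm wide inside from nose to back; bowl's lowest point 11 mm behind the nose's middle. Mouth above the nose, faces -x.
- gate (a joint): Sprung brass gate across the mouth, 5 mm pin hinged at its top. 0 = shut, grows inward to its stop at 0.47 rad, springs shut. At z 224 it gives at 1.3 N, 2.5 N at the stop. There the ring's wire touches it 4 mm before the nose's middle, can be lowered behind the nose 10 mm further in, meets the stop 14 mm after the touch. With the wire lowered to about z 214 it snaps shut.
- bar_mid (a point): Hanger (0.1 to 0.15 kg): centre of its steel bar, 10 (x) x 196 (y) x 9 mm (z). Welded upright on its middle, in the y-z plane, a ring of 5 mm wire, 32 mm inside. Three strips in black clips below the middle 85 mm, down to 57 mm under the bar's centre. At the start the bar lies in notches of the tank's end rims, centre 76.5 mm up, ends free 40 mm beyond the tank. Same when turned half round.
- ring_top (a point): Centre of the wire at the top of the hanger's ring, 42 mm above the bar's centre; same axes as the hanger. It rests in the hook's bowl at z 207.5 mm when hung.
- bar_left (a point): Centre of the free end part of the bar at y +80 mm, a good place to grip (across its 10 mm, that is along the hanger's x); same axes as the hanger.
- bar_right (a point): The same at y -80 mm.
- tank: Clear open dip tank, empty, 80 (x) x 116 (y) x 82 mm high, loose, 0.7 kg, origin at the centre of its underside; slots 17 mm wide and 10 mm deep in the middle of its two end rims carry the bar.
- drip_dish: Clear round petri dish, 91 mm across, 15 mm high, lying on the stand's base under the hook; origin at the centre of its underside. Bystander.
- dropper: Small dropper bottle, 37 mm across, 133 mm high, standing loose; origin at the centre of its underside. Bystander.
- beaker: Small glass beaker, 54 mm across, 69 mm high, standing loose; origin at the centre of its underside. Bystander.

How it is judged:
On the way, in this order (a step that is already met when the one before it is completed fails the run):
1. the hanger is lifted clear of the tank (height (world z) of bar_mid above 0.145 m and contact force between hanger and tank below 0.1 N), for 0.1 s.
2. the ring presses the hook's gate inward (value of joint gate above 0.12 rad and contact force between hanger and stand above 0.5 N), for 0.1 s.
At the end, for the whole second after the job is handed in: The ring's top wire lies in the hook's bowl (within 12 mm sideways, centre at most 7 mm above the bowl's bottom), the gate is shut (under 0.06 rad), the stand carries the hanger, which hangs still and level (under 0.04 m/s, 0.2 rad); the stand is flat and within 12 mm of its place (x of ring_top in the frame of stand between -0.086 and -0.006 m and y of ring_top in the frame of stand between -0.012 and 0.012 m and z of ring_top in the frame of stand between 0.202 and 0.212 m and value of joint gate below 0.06 rad and contact force between hanger and stand above 0.5 N and linear speed of hanger below 0.04 m/s and angle between bar_mid's own z axis and vertical below 0.2 rad and angle between stand's own z axis and vertical below 0.012 rad and linear speed of stand below 0.01 m/s and distance of stand from where it was at the start of the episode below 0.012 m); the robot touches nothing.
It fails at once if the stand is rocked off its base or shifted (tilt over 0.012 rad or more than 12 mm) (angle between stand's own z axis and vertical above 0.012 rad or distance of stand from where it was at the start of the episode above 0.012 m).
It fails at once if the hanger is rammed against the stand (over 15 N) (contact force between hanger and stand above 15 N).
It fails at once if the tank is dragged or tipped (more than 30 mm or 0.15 rad) (distance of tank from where it was at the start of the episode above 0.03 m or angle between tank's own z axis and vertical above 0.15 rad).
It fails at once if the drip dish, dropper bottle or beaker is disturbed (more than 25 mm) (distance of any of drip_dish, dropper, beaker from where it was at the start of the episode above 0.025 m).
It also fails if it takes over 61 s, if anything falls off the work surface, if the arm or the gripper's body presses on something with over 40 N, if the wrist force passes 120 N, or if a joint passes its speed limit or range.

ROBOT

A 7-joint arm with a two-finger parallel gripper is mounted at the origin on a cart in front of the work surface, level with it; the furniture and walls round the work are solid. World frame = base frame: x ahead of the robot, y to its left, z up, the work surface at z = 0. Lengths are in m, angles in rad, forces in N, time in s.
With the tool pointing down it reaches from about 0.425 to 0.925 m from the base axis. Payload 6.8 kg.
Tool frame: the origin (TCP) lies on the centre line of the jaws, within the pads' length; the fingertips stand 14 mm ahead of it and the grasp point (between the pads) lies 5 mm behind it (r.nose_length is the distance from the TCP to the fingertips, in m); z points along the fingers, y is the direction in which the jaws open and shut (so a half turn about z gives the same grasp; the last joint's range is limited). The gripper opens to 85 mm and grips with 20 to 120 N. Pads are 22 mm wide; open, the fingers measure 114 mm over their backs; the gripper's body (76 mm by 85 mm) begins 54 mm behind the grasp point. The pads swing forward as they close: fully open they stand 13 mm farther back than shut.
Start: joints at [-1.274, 0.477, 0.022, 1.555, -0.011, 1.109, -0.083], TCP at [0.266, 0.62, 0.221] pointing down, gripper open.
Joint ranges: [-2.96, 2.96], [-0.34, 2.1], [-1.41, 1.46], [0.24, 2.44], [-1.37, 4.51], [0.17, 1.92], [-2.96, 2.96]. Speed limits (rad/s): [2.39, 2.39, 3.14, 3.14, 3.14, 3.14, 3.14].

INTERFACE

Orientations are given as a rotation vector (axis times angle).
In Python, from bench import r, imaging, look_for, outline_of gives the robot as it stands. The module is installed in compiled form; this text tells all that it offers.
- The arm moves only by the tool carry_out, never from a script. Its arguments are lists of equal length, an entry for each row: "offset": the shift along the tool's x, y, z as a fraction of full scale, a list of three; "turn": the turn, a rotation vector about the tool's x, y, z as a fraction of full scale, a list of three. A call has 1 to 8 rows; each row is the pose to reach, as a shift and turn from the pose commanded when the call began, along the tool's axes at that moment; what a row does not reach only later rows make up. Full scale, the value 1, is 0.5 m for a shift and 1.5 rad for a turn. A row lasts 1/10 s, in which the tool goes at most 50 mm and 8.59 degrees, less where a joint would pass 70% of its speed; a pose out of reach is approached as far as the arm can. A call with a number of a shift or a turn outside -1 to 1 is refused whole. A call with a gripper value outside its range is refused whole. "hand" is the closure, from 0 (fully open) to 1 (shut), set as the call begins (left out, the last holds). The fingers move at their own pace and stop on an object; "force" is the grip in N (left out, the last holds). Time passes only in rows, so rows that repeat a pose let the fingers close. It gives the time, the measured TCP pose, the force and the opening at its end, in the units of the state.
- r.get_obs(): the state, without advancing time (a new reading comes with each control period).
- imaging.grab_frame(name): name is "scene" or "top" or "wrist"; returns a dict with "pixels" (480x640x3 uint8, red, green, blue), "fx", "fy", "cx", "cy" (pixels), "k1" (the pictures are not rectified: a ray, as slopes to the right and down, at radius r is drawn at 1 + k1 r^2 times it, then the intrinsics apply), "R" (3x3) and "t" (3): a world point X has camera coordinates R X + t. Camera axes: x right, y down, z forward; pixel columns grow to the right and rows downward; lengths in m; the calibration is good to about 2 mm. A picture is of the moment at which its call begins. There is no depth.
- r.hand_in(): hands the job in, once; it reports no verdict.
Trained networks look in the newest picture that a camera, given by its name, has taken for a name from the list of things; names that differ only in an ending like _2 or _b are one class to them, and where a whole thing is asked for, a point or a joint stands for the part that bears it (a point fixed in the world has none). Each returns a list of dicts, best first, with "score" (0 to 1); they miss things now and then, are a little off and sometimes report something else, mostly with a low value. They report only what shows in the picture. A call takes as long as a camera call.
- look_for(query, camera): "xyz" ([x, y, z] in m, in the coordinates of the camera as it stood for that picture, good to about 4 mm: the middle of the surface that is visible of it).
- outline_of(query, camera): "region" (480x640 bool, what is visible of it).
The state is a dict: "clock": time; "joints": joint angles; "qvel": joint speeds; "tau": joint torques, N m; "tcp_pos": TCP position; "orientation": TCP orientation; "contact_force": force on the tool from outside, world axes, zero at the start; "moment": the same for the moment, N m; "grip_width": finger opening in m.
Only numpy, scipy, OpenCV 4.12 (cv2) and the standard library are available. Lean on these libraries where they do the work, as an engineer would, in place of code of your own. Each camera call takes 0.05 s, during which the arm holds its last target. There are 200 camera calls.

## Working session

There is one attempt and no reset: what is moved stays moved. The work goes in short steps, Python scripts to look and compute and a tool call to move; the robot and the scene stay as the last step left them, time stands still between calls to the robot, and variables do not carry over. Pictures are saved under pics/ and viewed, about 8 in all and at most 12, crops included, and the job is handed in when it is done.

Besides the shell and the picture viewer there is one more tool, called after "Call:" as a command line: name --argument value ..., lists and objects as JSON in quotes. carry_out: Moves the arm, as the interface text tells. Shift numbers are shares of 0.5 m and turn numbers shares of 1.5 rad, none past 1 either way. Its arguments: {"type":"object","properties":{"offset":{"type":"array","items":{"type":"array","items":{"type":"number","minimum":-1,"maximum":1}}},"turn":{"type":"array","items":{"type":"array","items":{"type":"number","minimum":-1,"maximum":1}}},"hand":{"type":"number"},"force":{"type":"number"}},"required":["offset","turn"]}

```bash
mkdir -p pics; cat > h.py <<'E'
import numpy as np, cv2
from scipy.spatial.transform import Rotation as Ro
from bench import r, imaging, look_for, outline_of
def world(f,x): return np.array(f["R"]).T@(np.array(x)-np.array(f["t"]))
def ray(f,u,v):
    k=f["k1"];xd=(u-f["cx"])/f["fx"];yd=(v-f["cy"])/f["fy"];x,y=xd,yd
    for _ in range(20):
        s=1+k*(x*x+y*y);x,y=xd/s,yd/s
    R=np.array(f["R"]);return -R.T@np.array(f["t"]),R.T@np.array([x,y,1])
def atz(f,u,v,z):
    o,d=ray(f,u,v);return o+d*(z-o[2])/d[2]
def proj(f,X):
    c=np.array(f["R"])@np.array(X)+np.array(f["t"]);x,y=c[0]/c[2],c[1]/c[2];s=1+f["k1"]*(x*x+y*y)
    return np.array([f["cx"]+f["fx"]*x*s,f["cy"]+f["fy"]*y*s])
def save(f,n,crop=None,sc=1):
    p=f["pixels"][:,:,::-1]
    if crop: p=p[crop[1]:crop[3],crop[0]:crop[2]]
    cv2.imwrite("pics/"+n,cv2.resize(p,None,fx=sc,fy=sc,interpolation=cv2.INTER_CUBIC))
def st():
    o=r.get_obs();print(o["clock"],np.round(o["tcp_pos"],4),np.round(o["orientation"],3),np.round(o["contact_force"],2),round(o["grip_width"],4))
E
python3 - <<'E'
from h import *
st();np.set_printoptions(precision=4,suppress=True)
ims=[]
for c in ["scene","top"]:
    f=imaging.grab_frame(c);save(f,c+"0.png");print(c,f["fx"],-np.array(f["R"]).T@f["t"])
    for q in ["stand","boss","mouth_front","gate","bar_mid","ring_top","bar_left","bar_right","tank","drip_dish","dropper","beaker"]:
        print(q,[(round(d["score"],2),world(f,d["xyz"])) for d in look_for(q,c)[:2]])
E
```

```text
0.0 [0.2656 0.6199 0.2201] [-6.310e-01 -3.077e+00  3.000e-03] [ 0.25 -0.79 -0.77] 0.0852
scene 558.0309067411613 [ 0.0249 -0.7834  0.8192]
stand []
boss [(0.8, array([0.6254, 0.1317, 0.0114]))]
mouth_front [(0.87, array([0.6227, 0.1317, 0.0111]))]
gate []
bar_mid [(0.86, array([ 0.4711, -0.212 ,  0.0816]))]
ring_top [(0.6, array([ 0.4714, -0.2123,  0.081 ]))]
bar_left [(0.96, array([ 0.4716, -0.2137,  0.0819])), (0.73, array([0.6237, 0.1298, 0.0112]))]
bar_right [(0.57, array([ 0.4683, -0.2148,  0.0781]))]
tank [(0.94, array([ 0.4468, -0.22  ,  0.0516]))]
drip_dish [(0.77, array([0.5389, 0.1379, 0.0267])), (0.51, array([ 0.4645, -0.2135,  0.0798]))]
dropper [(0.9, array([ 0.6573, -0.1826,  0.0625]))]
beaker [(0.38, array([ 0.4642, -0.2121,  0.0781]))]
top 599.9889994136397 [ 0.3248 -0.0527  1.4205]
stand [(0.66, array([0.6116, 0.1296, 0.0124]))]
boss [(0.9, array([0.617 , 0.1331, 0.0167]))]
mouth_front [(0.58, array([0.609 , 0.1324, 0.0142]))]
gate []
bar_mid [(0.55, array([ 0.4686, -0.2043,  0.082 ]))]
ring_top [(0.6, array([ 0.4672, -0.2102,  0.0806])), (0.19, array([0.618 , 0.1343, 0.0167]))]
bar_left []
bar_right [(0.62, array([ 0.4717, -0.2037,  0.0807]))]
tank [(0.91, array([ 0.4783, -0.2033,  0.006 ]))]
drip_dish [(0.86, array([0.5427, 0.1473, 0.027 ]))]
dropper [(0.51, array([ 0.6609, -0.1745,  0.0704]))]
beaker [(0.93, array([ 0.6876, -0.3143,  0.033 ]))]
```

View pics/scene0.png

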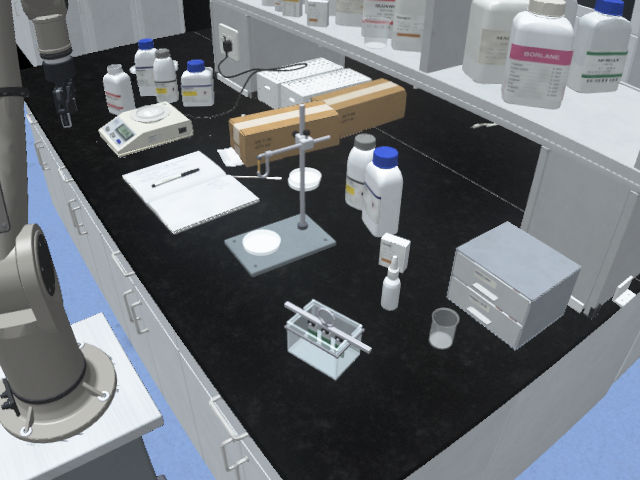

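View pics/top0.png

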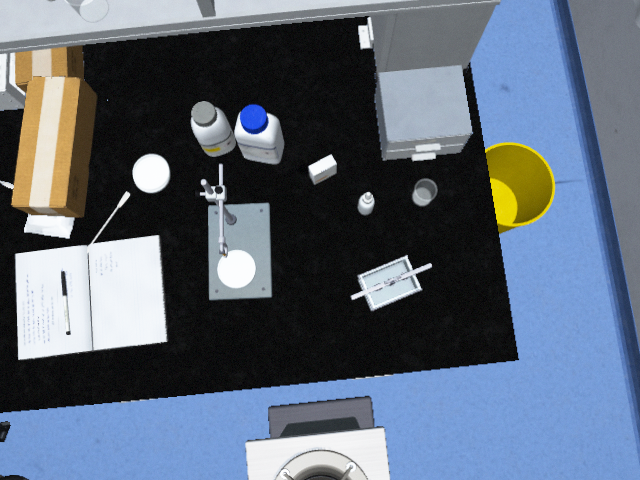

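The scene image shows the stand base at about (280,245), the hook at (265,165) and the bar from (287,304) to (370,351). In the top image the base corners are (208,204), (270,203), (272,297) and (209,300), the hook is near (223,248), and the bar runs from (352,297) to (431,266). I'll zoom in for precision.

```bash
python3 - <<'E'
from h import *
t=cv2.imread("pics/top0.png");s=cv2.imread("pics/scene0.png")
rs=lambda p:cv2.resize(p,(400,600) ,interpolation=cv2.INTER_CUBIC)
a=rs(t[180:310,195:282-1+0+0])  # 86x130
b=cv2.resize(s[95:195,245:345],(400,400),interpolation=cv2.INTER_CUBIC)
c=cv2.resize(t[250:310,342:442],(400,240),interpolation=cv2.INTER_CUBIC)[:200]
cv2.imwrite("pics/z1.png",np.hstack([a,np.vstack([b,c])]))
E
```

```text
(no output)
```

View pics/z1.png

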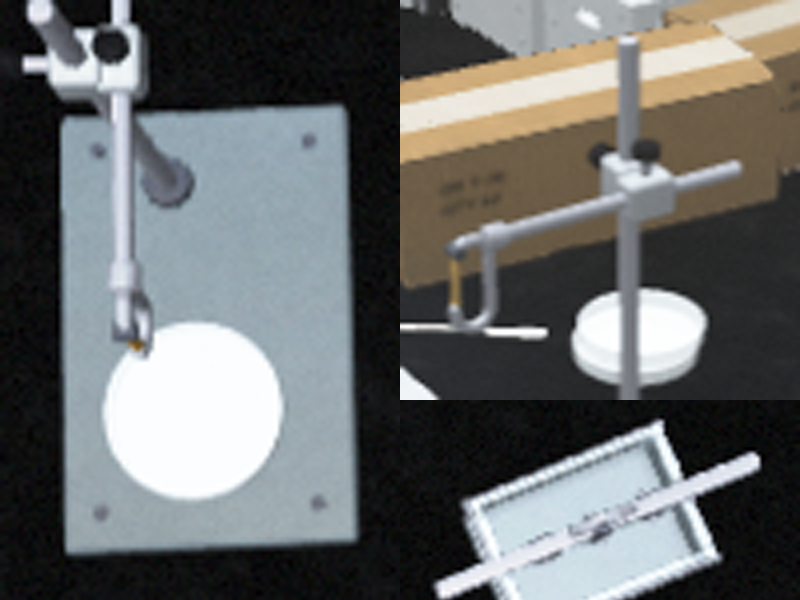

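```bash
cat > m.py <<'E'
from h import *
np.set_printoptions(precision=4,suppress=True)
ft=imaging.grab_frame("top");fs=imaging.grab_frame("scene")
Z=lambda x,y:(195+x*.215,180+y*.21667)
C=[atz(ft,*Z(*p),.014) for p in [(62,118),(345,106),(357,540),(67,553)]]
print("corners",np.array(C)); 
L=lambda a,b:np.linalg.norm(a-b)
print("sizes",L(C[0],C[1]),L(C[1],C[2]),L(C[2],C[3]),L(C[3],C[0]))
c=np.mean(C,0);d=(C[0]+C[1]-C[2]-C[3]);e=(C[0]+C[3]-C[1]-C[2]);
yd=np.arctan2(d[1],d[0]);ye=np.arctan2(-e[0],e[1]);print("centre",c,"yaw",yd,ye)
y=.6*yd+.4*ye
X=np.array([np.cos(y),np.sin(y)]);Y=np.array([-X[1],X[0]])
sf=lambda p:((p[:2]-c[:2])@X,(p[:2]-c[:2])@Y)
print("nose top view",sf(atz(ft,*Z(142,350),.217)),"shank",sf(atz(ft,*Z(122,200),.2575)),sf(atz(ft,*Z(122,100),.2575)))
print("scene pivot",sf(atz(fs,259,157,.251)),"nose",sf(atz(fs,260.2,174.8,.217)),"bowl",sf(atz(fs,263.5,177,.201)))
print("boss-in-scene expected (75,18)->",proj(fs,[*(c[:2]+.075*X+.018*Y),.339]),"seen (402,104)ish u=302,v=105")
E1=atz(ft,352.5,297.5,.0765);E2=atz(ft,430.75,265.5,.0765)
print("bar",E1,E2,L(E1,E2),"mid",(E1+E2)/2,"yaw of +y",np.arctan2(-(E1-E2)[0],(E1-E2)[1]))
S=[(287,304),(370,351)];F=[atz(fs,*p,.0765) for p in S];print(F)
E
python3 m.py
```

```text
corners [[0.7067 0.2043 0.014 ]
 [0.6979 0.0568 0.014 ]
 [0.4707 0.0696 0.014 ]
 [0.4789 0.216  0.014 ]]
sizes 0.1477136862379193 0.22749641379241156 0.14664803760604317 0.22814392548181814
centre [0.5886 0.1367 0.014 ] yaw -0.0537733134522041 -0.057797755170408846
nose top view (np.float64(-0.04596535223030841), np.float64(-0.0005170838667718654)) shank (np.float64(0.012979411608762433), np.float64(0.0004090297803567485)) (np.float64(0.05748685984145107), np.float64(-4.425178139186224e-05))
scene pivot (np.float64(-0.04192309627235825), np.float64(0.00044736714186778434)) nose (np.float64(-0.04898285264434795), np.float64(-0.015164722920437305)) bowl (np.float64(-0.03502706512806728), np.float64(-0.002621474612003417))
boss-in-scene expected (75,18)-> [301.4135 104.4006] seen (402,104)ish u=302,v=105
bar [ 0.4447 -0.1156  0.0765] [ 0.4983 -0.2997  0.0765] 0.19175679327281225 mid [ 0.4715 -0.2076  0.0765] yaw of +y 0.28314419247401523
[array([ 0.4453, -0.1172,  0.0765]), array([ 0.4984, -0.3027,  0.0765])]
```

```bash
cat >> h.py <<'E'
c0=np.array([.5886,.1367]);ys=-.055;Xs=np.array([np.cos(ys),np.sin(ys)]);Ys=np.array([-Xs[1],Xs[0]])
def plan(pos,yaw):
    """tool down, tool y at heading yaw+-pi (nearest) -> offset, turn fractions from measured pose"""
    o=r.get_obs();R0=Ro.from_rotvec(o["orientation"]);best=None
    for k in (0,np.pi):
        y=np.array([np.cos(yaw+k),np.sin(yaw+k),0]);z=np.array([0,0,-1.]);R=Ro.from_matrix(np.stack([np.cross(y,z),y,z],1))
        d=(R0.inv()*R).as_rotvec()
        if best is None or np.linalg.norm(d)<np.linalg.norm(best): best=d
    off=R0.inv().apply(np.array(pos)-o["tcp_pos"])
    print("dist",np.linalg.norm(off),"offset",np.round(off/.5,4),"turn",np.round(best/1.5,4))
E
python3 - <<'E'
from h import *
o=r.get_obs();print(Ro.from_rotvec(o["orientation"]).as_matrix().round(3),o["joints"])
plan([.43,.22,.30],.283)
E
```

```text
[[-0.919  0.394 -0.   ]
 [ 0.394  0.919 -0.   ]
 [-0.    -0.    -1.   ]] [-1.27411575  0.47702439  0.02240785  1.55542817 -0.01149054  1.10930444
 -0.08311822]
dist 0.43993303264127986 offset [-0.6172 -0.6069 -0.1578] turn [-0.      0.      0.5886]
```

Call:
carry_out --offset '[[-0.617,-0.607,-0.158],[-0.617,-0.607,-0.158],[-0.617,-0.607,-0.158],[-0.617,-0.607,-0.158],[-0.617,-0.607,-0.158],[-0.617,-0.607,-0.158],[-0.617,-0.607,-0.158],[-0.617,-0.607,-0.158]]' --turn '[[0,0,0.589],[0,0,0.589],[0,0,0.589],[0,0,0.589],[0,0,0.589],[0,0,0.589],[0,0,0.589],[0,0,0.589]]' --hand 0

```text
clock: 2.2
tcp_pos: [0.4154, 0.2544, 0.2936]
orientation: [-1.887, -2.512, -0.001]
contact_force: [0.7, 0.5, 0.1]
grip_width: 0.0853
```

```bash
python3 - <<'E'
from h import *
st();plan([.45,-.15,.28],.283)
E
```

```text
2.2 [0.4154 0.2544 0.2936] [-1.887e+00 -2.512e+00 -1.000e-03] [0.69 0.52 0.06] 0.0853
dist 0.4061216993844801 offset [-0.7961 -0.1591  0.0265] turn [ 0.0004 -0.0004 -0.0004]
```

Call:
carry_out --offset '[[-0.796,-0.159,0.026],[-0.796,-0.159,0.026],[-0.796,-0.159,0.026],[-0.796,-0.159,0.026],[-0.796,-0.159,0.026],[-0.796,-0.159,0.026],[-0.796,-0.159,0.026],[-0.796,-0.159,0.026]]' --turn '[[0,0,0],[0,0,0],[0,0,0],[0,0,0],[0,0,0],[0,0,0],[0,0,0],[0,0,0]]'

```text
clock: 3.0
tcp_pos: [0.4489, -0.144, 0.2806]
orientation: [1.886, 2.512, 0.003]
contact_force: [1.8, -0.4, -0.4]
grip_width: 0.0856
```

```bash
python3 - <<'E'
from h import *
st();plan([.4944,-.2867,.16],.283)
E
```

```text
3.0 [ 0.4489 -0.144   0.2806] [1.886 2.512 0.003] [ 1.82 -0.44 -0.37] 0.0856
dist 0.19229696041389682 offset [-0.2996  0.0073  0.2411] turn [ 0.0013 -0.0002 -0.0001]
```

Call:
carry_out --offset '[[-0.29,0.007,0.241],[-0.29,0.007,0.241],[-0.29,0.007,0.241],[-0.29,0.007,0.241],[-0.29,0.007,0.241],[-0.29,0.007,0.241],[-0.29,0.007,0.241]]' --turn '[[0,0,0],[0,0,0],[0,0,0],[0,0,0],[0,0,0],[0,0,0],[0,0,0]]'

```text
clock: 3.7
tcp_pos: [0.4933, -0.2794, 0.1604]
orientation: [1.885, 2.512, 0.002]
contact_force: [0.2, 0.7, 0.6]
grip_width: 0.0856
```

```bash
python3 - <<'E'
from h import *
st();f=imaging.grab_frame("wrist");save(f,"w1.png")
np.set_printoptions(precision=4,suppress=True)
for q in ["bar_right","tank"]: print(q,[(d["score"],world(f,d["xyz"])) for d in look_for(q,"wrist")[:2]])
for q in (80,98,-58,0):
    p=np.array([.4716,-.208])-q*.001*np.array([-.2792,.9602]);print(q,proj(f,[*p,.081]))
plan([.4944,-.2867,.0715],.283)
E
```

```text
3.7 [ 0.4933 -0.2794  0.1604] [1.885e+00 2.512e+00 2.000e-03] [0.18 0.74 0.57] 0.0856
bar_right []
tank [(0.69, array([ 0.4655, -0.1915,  0.0394])), (0.46, array([ 0.4704, -0.207 ,  0.0762]))]
80 [325.0396 253.9922]
98 [325.0519 279.7751]
-58 [324.9214  10.7907]
0 [324.977  124.3417]
dist 0.08954699433398121 offset [-0.0149 -0.0032  0.1784] turn [0.0015 0.0001 0.0009]
```

View pics/w1.png

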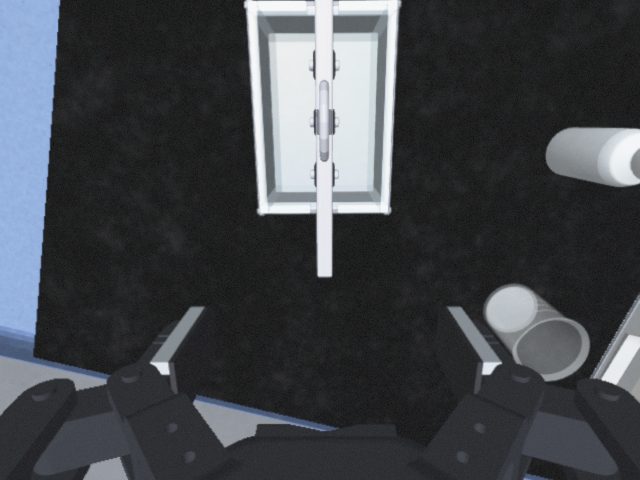

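Wrist view: the bar is centred at column 325 with its end at row 276 (predicted 280). It is aligned, so I descend and grip.

Call:
carry_out --offset '[[-0.011,-0.003,0.09],[-0.011,-0.003,0.178],[-0.011,-0.003,0.178],[-0.011,-0.003,0.178]]' --turn '[[0,0,0],[0,0,0],[0,0,0],[0,0,0]]'

```text
clock: 4.25
tcp_pos: [0.4931, -0.2857, 0.0716]
orientation: [-1.886, -2.512, -0.0]
contact_force: [-0.4, -0.5, -0.1]
grip_width: 0.0853
```

Call:
carry_out --offset '[[0,0,0],[0,0,0],[0,0,0],[0,0,0],[0,0,0],[0,0,0],[0,0,0],[0,0,0]]' --turn '[[0,0,0],[0,0,0],[0,0,0],[0,0,0],[0,0,0],[0,0,0],[0,0,0],[0,0,0]]' --hand 1 --force 70

```text
clock: 5.05
tcp_pos: [0.4932, -0.2861, 0.0708]
orientation: [1.886, 2.512, 0.0]
contact_force: [0.8, 0.6, 3.5]
grip_width: 0.0002
```

```bash
python3 - <<'E'
from h import *
st()
E
```

```text
5.05 [ 0.4932 -0.2861  0.0708] [1.886 2.512 0.   ] [0.83 0.57 3.47] 0.0002
```

Width is 0, so the jaws missed the bar or it slipped out. I'll look.

```bash
python3 - <<'E'
from h import *
f=imaging.grab_frame("wrist");g=imaging.grab_frame("scene")
print([(d["score"],world(g,d["xyz"])) for d in look_for("bar_mid","scene")[:2]])
p=f["pixels"][:,:,::-1];q=g["pixels"][255:415,250:410,::-1]
cv2.imwrite("pics/w2.png",np.hstack([cv2.resize(p,(440,330))[:330],cv2.resize(q,(330,330),interpolation=cv2.INTER_CUBIC)]))
E
```

```text
[(0.84, array([ 0.46869604, -0.20709107,  0.08336419]))]
```

View pics/w2.png

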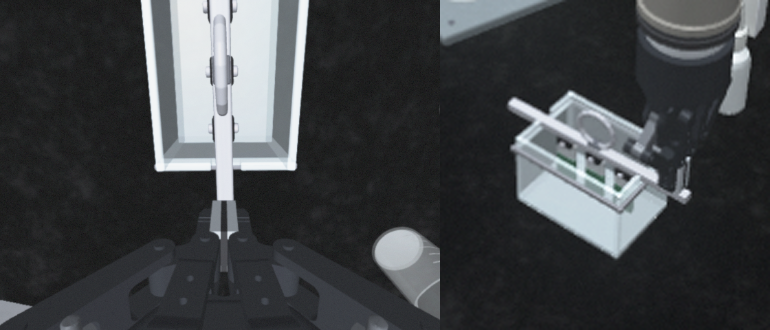

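The bar hasn't moved: its ends are at scene px ≈(284,304) and (370,350). Whether the fingers hold it is unclear. A 20 mm lift will tell.

Call:
carry_out --offset '[[0,0,-0.02],[0,0,-0.04],[0,0,-0.04],[0,0,-0.04]]' --turn '[[0,0,0],[0,0,0],[0,0,0],[0,0,0]]'

```text
clock: 5.6
tcp_pos: [0.4932, -0.286, 0.091]
orientation: [1.886, 2.512, 0.001]
contact_force: [-0.1, 0.1, -0.9]
grip_width: -0.0
```

```bash
python3 - <<'E'
from h import *
st();f=imaging.grab_frame("wrist");g=imaging.grab_frame("scene")
p=f["pixels"][150:450,150:500,::-1];q=g["pixels"][285:375,270:390,::-1]
cv2.imwrite("pics/w3.png",np.hstack([cv2.resize(p,(350,300)),cv2.resize(q,(400,300),interpolation=cv2.INTER_CUBIC)]))
E
```

```text
5.6 [ 0.4932 -0.286   0.091 ] [1.886e+00 2.512e+00 1.000e-03] [-0.11  0.09 -0.93] -0.0
```

View pics/w3.png

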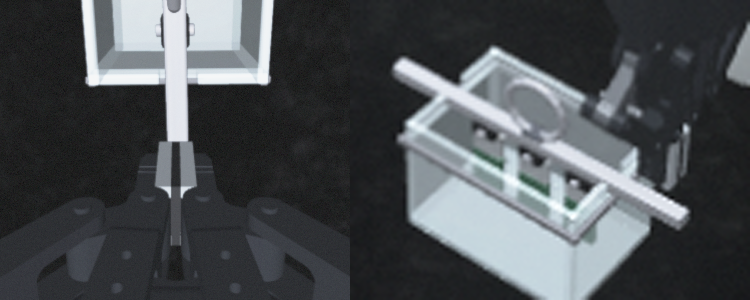

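```bash
python3 - <<'E'
from h import *
print("nose",r.nose_length);g=imaging.grab_frame("scene");f=imaging.grab_frame("wrist")
for z in (.06,.077,.091,.1): print(z,proj(g,[.4932,-.286,z]),proj(f,[.4932,-.286,z]))
print(proj(g,[.4932,-.286,.081]))
print("bar end, y-80",proj(g,[.4983,-.3001,.0765]),proj(g,[.4933,-.2828,.0765]))
save(g,"s4.png",(340,310,400,370),8)
E
```

```text
nose 0.014
0.06 [361.18060608 352.77866554] [327.70614384 276.26802249]
0.077 [361.7811541  346.38467106] [327.88923044 290.09109379]
0.091 [362.2840912  341.00814217] [328.06691959 303.5017687 ]
0.1 [362.61146122 337.49776431] [328.19711246 313.32472417]
[361.92407286 344.85885566]
bar end, y-80 [369.02338958 350.1304223 ] [360.67240855 345.46816885]
```

View pics/s4.png

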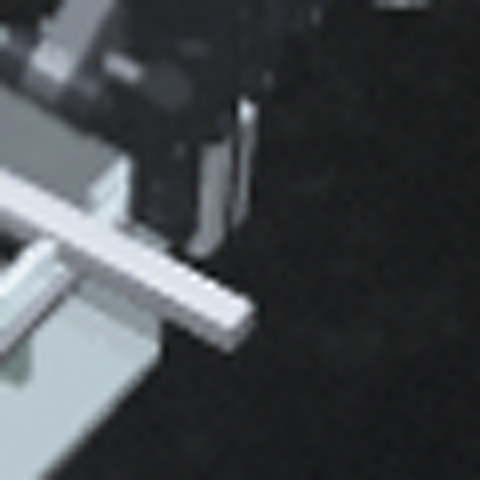

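The evidence agrees that the closed fingertips sit about 20 mm higher than the reported TCP implies: scene tip px ≈(366,342) against the expected (366.7,349), and wrist tip row 292 against 272. The jaws closed on top of the bar. I'll open, go deeper and grip again, since there is free space below.

Call:
carry_out --offset '[[0,0,-0.02],[0,0,-0.02],[0,0,-0.02],[0,0,-0.02],[0,0,-0.02],[0,0,-0.02]]' --turn '[[0,0,0],[0,0,0],[0,0,0],[0,0,0],[0,0,0],[0,0,0]]' --hand 0

```text
clock: 6.4
tcp_pos: [0.4928, -0.2859, 0.1005]
orientation: [-1.886, -2.512, 0.0]
contact_force: [-0.8, 0.1, -0.4]
grip_width: 0.0845
```

```bash
python3 - <<'E'
from h import *
st();plan([.4938,-.2848,.047],.283)
E
```

```text
6.4 [ 0.4928 -0.2859  0.1005] [-1.886 -2.512  0.   ] [-0.8   0.11 -0.44] 0.0845
dist 0.05348601549911377 offset [0.0016 0.0025 0.1069] turn [-0.0001 -0.0001 -0.0004]
```

Call:
carry_out --offset '[[0,0.002,0.05],[0,0.002,0.107],[0,0.002,0.107],[0,0.002,0.107]]' --turn '[[0,0,0],[0,0,0],[0,0,0],[0,0,0]]'

```text
clock: 6.8
tcp_pos: [0.4935, -0.2859, 0.0472]
orientation: [-1.887, -2.511, 0.001]
contact_force: [-0.3, 0.6, 0.9]
grip_width: 0.0853
```

Call:
carry_out --offset '[[0,0,0],[0,0,0],[0,0,0],[0,0,0],[0,0,0],[0,0,0],[0,0,0],[0,0,0]]' --turn '[[0,0,0],[0,0,0],[0,0,0],[0,0,0],[0,0,0],[0,0,0],[0,0,0],[0,0,0]]' --hand 1 --force 70

```text
clock: 7.6
tcp_pos: [0.4942, -0.2857, 0.0474]
orientation: [1.886, 2.512, 0.001]
contact_force: [-0.1, 1.3, 4.7]
grip_width: 0.009
```

```bash
python3 - <<'E'
from h import *
st()
E
```

```text
7.6 [ 0.4942 -0.2857  0.0474] [1.886e+00 2.512e+00 1.000e-03] [-0.09  1.33  4.73] 0.009
```

Call:
carry_out --offset '[[0,0,-0.03],[0,0,-0.06],[0,0,-0.1],[0,0,-0.15],[0,0,-0.2],[0,0,-0.2],[0,0,-0.2]]' --turn '[[0,0,0],[0,0,0],[0,0,0],[0,0,0],[0,0,0],[0,0,0],[0,0,0]]'

```text
clock: 8.3
tcp_pos: [0.4942, -0.2857, 0.148]
orientation: [1.886, 2.511, 0.001]
contact_force: [-1.4, -0.3, -2.0]
grip_width: 0.0088
```

```bash
python3 - <<'E'
from h import *
st();f=imaging.grab_frame("wrist");g=imaging.grab_frame("scene")
p=f["pixels"][:,120:520,::-1];q=g["pixels"][255:385,260:410,::-1]
cv2.imwrite("pics/w5.png",np.hstack([cv2.resize(p,(350,420)),cv2.resize(q,(450,420),interpolation=cv2.INTER_CUBIC)]))
E
```

```text
8.3 [ 0.4942 -0.2857  0.148 ] [1.886e+00 2.511e+00 1.000e-03] [-1.36 -0.35 -2.04] 0.0088
```

View pics/w5.png

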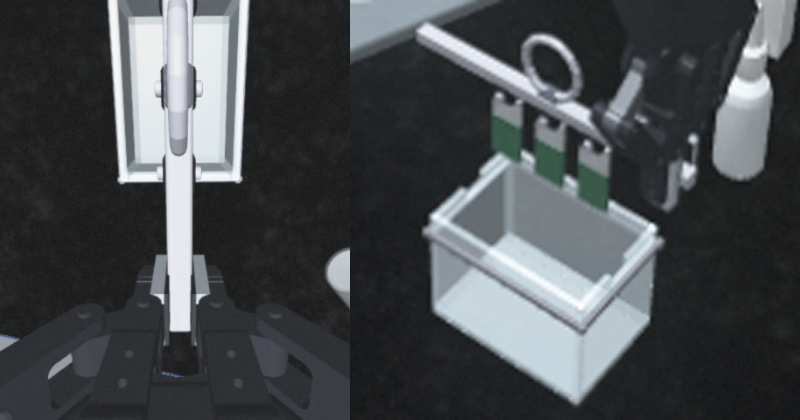

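Gripped and lifted: the hanger is clear of the tank, with strips visible and the ring top at scene px ≈(325.7,265.5). I'll check the held pose against the prediction and plan the transfer.

```bash
python3 - <<'E'
from h import *
st();g=imaging.grab_frame("scene");f=imaging.grab_frame("wrist");t=imaging.grab_frame("top")
Yh=np.array([-.2792,.9602]);m=np.array([.471,-.206])
for n,s,dz in (("leftend",.098,0),("ringtop outer",0,.0445),("ringctr",0,.0225),("bar mid top",0,.0045)):
    P=[*(m+s*Yh),.177+dz];print(n,proj(g,P),proj(f,P),proj(t,P))
print([(d["score"],world(g,d["xyz"])) for d in look_for("ring_top","scene")[:2]])
plan([.45,-.1,.27],ys)
E
```

```text
8.4 [ 0.4934 -0.2852  0.1466] [-1.886 -2.511  0.   ] [ 0.18  0.03 -1.42] 0.0087
leftend [283.47161845 262.48097765] [ 331.40870086 -386.43060415] [352.56888619 293.65323736]
ringtop outer [326.87406007 264.97771925] [332.54164557  84.81189007] [398.35769824 273.10225525]
ringctr [326.58267292 274.91341062] [331.06414954  93.55827083] [397.15917286 274.5369399 ]
bar mid top [326.3496146  282.83389825] [330.27756316  98.21398293] [396.20934086 275.673831  ]
[(0.69, array([ 0.46655739, -0.20570925,  0.17228065])), (0.33, array([ 0.46212683, -0.21183354,  0.04762563]))]
dist 0.22712266510845108 offset [ 0.3807  0.0197 -0.247 ] turn [-0.001  -0.0003  0.2249]
```

Call:
carry_out --offset '[[0.01,0,-0.04],[0.04,0.003,-0.08],[0.09,0.006,-0.11],[0.15,0.009,-0.13],[0.21,0.012,-0.13],[0.27,0.015,-0.13],[0.33,0.018,-0.13],[0.38,0.02,-0.13]]' --turn '[[0,0,0.01],[0,0,0.04],[0,0,0.08],[0,0,0.12],[0,0,0.16],[0,0,0.19],[0,0,0.215],[0,0,0.225]]'

```text
clock: 9.4
tcp_pos: [0.4497, -0.0989, 0.2117]
orientation: [-2.282, -2.158, 0.001]
contact_force: [0.8, -0.6, -0.9]
grip_width: 0.0084
```

```bash
python3 - <<'E'
from h import *
st();plan([.4692,.0601,.170],ys)
E
```

```text
9.4 [ 0.4497 -0.0989  0.2117] [-2.282e+00 -2.158e+00  1.000e-03] [ 0.84 -0.6  -0.92] 0.0084
dist 0.16556332648419378 offset [0.3198 0.0214 0.0833] turn [-0.0008 -0.0001 -0.0004]
```

Call:
carry_out --offset '[[0.02,0.002,0.0],[0.07,0.005,0.02],[0.13,0.01,0.04],[0.19,0.014,0.06],[0.25,0.018,0.08],[0.3,0.02,0.083],[0.32,0.021,0.083],[0.32,0.021,0.083]]' --turn '[[0,0,0],[0,0,0],[0,0,0],[0,0,0],[0,0,0],[0,0,0],[0,0,0],[0,0,0]]'

```text
clock: 10.2
tcp_pos: [0.4703, 0.0593, 0.1705]
orientation: [2.279, 2.161, -0.001]
contact_force: [0.4, -0.9, -2.1]
grip_width: 0.0085
```

```bash
python3 - <<'E'
from h import *
st();g=imaging.grab_frame("scene");f=imaging.grab_frame("wrist");t=imaging.grab_frame("top")
save(g,"full_s.png");save(f,"full_w.png");save(t,"full_t.png")
a=cv2.resize(g["pixels"][115:225,225:345,::-1],(480,440),interpolation=cv2.INTER_CUBIC)
b=cv2.resize(t["pixels"][190:300,200:280,::-1],(320,440),interpolation=cv2.INTER_CUBIC)
cv2.imwrite("pics/z6.png",np.hstack([a,b]))
m=np.array([.4692,.0601])+.083*Ys
for n,s,z in (("leftend",.098,.199),("rightend",-.098,.199),("ringtopouter",0,.2405),("barmidtop",0,.2035)):
    print(n,proj(g,[*(m+s*Ys),z]),proj(t,[*(m+s*Ys),z]),proj(f,[*(m+s*Ys),z]))
N=c0-.045*Xs;print("nose .219",proj(g,[*N,.219]),proj(t,[*N,.219]),proj(f,[*N,.219]))
E
```

```text
10.2 [0.4703 0.0593 0.1705] [ 2.279e+00  2.161e+00 -1.000e-03] [ 0.42 -0.87 -2.11] 0.0085
leftend [211.35271705 168.1841451 ] [179.56437083 292.74441387] [ 324.08662149 -395.87888801]
rightend [250.87430104 208.97679632] [275.1495238  288.37396505] [324.94868909 366.11409586]
ringtopouter [228.40741989 170.39370283] [223.74353934 288.37482015] [324.22628484  71.10557139]
barmidtop [229.74910488 185.55031266] [226.89710603 290.35067827] [324.61066421  87.47108759]
nose .219 [258.52958284 170.50972952] [225.09771389 255.19531509] [603.96101085  80.54417802]
```

View pics/z6.png

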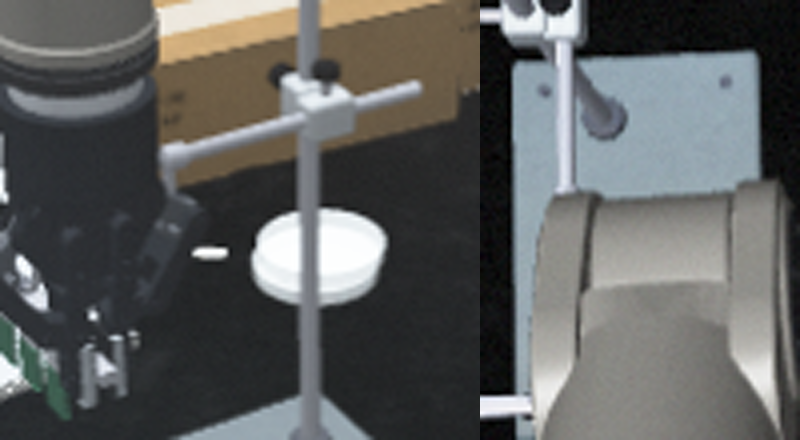

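Scene and top views are blocked by the gripper at this pose (top shows the bar's left end at v≈291). The wrist view should show ring and hook together.

View pics/full_w.png

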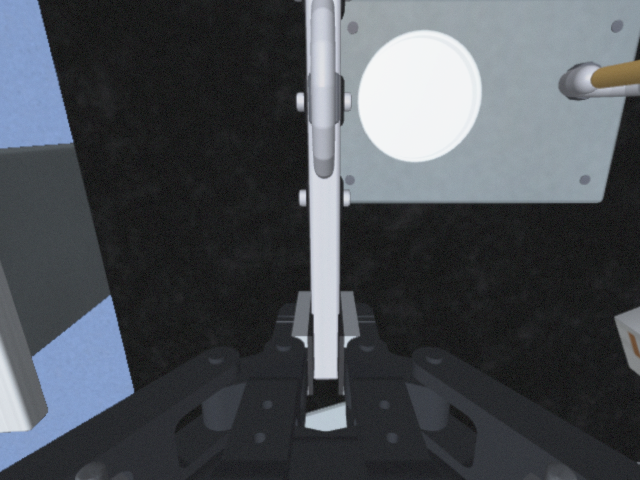

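```bash
python3 - <<'E'
from h import *
np.set_printoptions(precision=4,suppress=True)
f=imaging.grab_frame("wrist");o=r.get_obs();T=np.array(o["tcp_pos"]);st()
print("cam",-np.array(f["R"]).T@f["t"])
sf=lambda p:np.array([(p[:2]-c0)@Xs,(p[:2]-c0)@Ys])
for z in (.2155,.219): print("nose",z,sf(atz(f,580,82,z)))
for p in [(560,82),(597,82)]: print("nose edges",sf(atz(f,*p,.2155)))
print("pin near nose",sf(atz(f,593,78,.224)))
print("dish centre",sf(atz(f,420,96,.029)),"corner base (604,202)",sf(atz(f,604,202,.014)))
tb=sf(T)
for dz in (.029,.026,.023,.02):
    zb=T[2]+dz
    print(dz,"ring near edge y",(sf(atz(f,323,178,zb+.0225))-tb)[1]+.0185,"bar end y",(sf(atz(f,325,380,zb+.0045))-tb)[1]+.098,"clip mid",(sf(atz(f,323,101,zb-.0095))-tb)[1],"x ring",(sf(atz(f,323,100,zb+.042))-tb)[0],sf(atz(f,323,100,zb+.042))[0])
E
```

```text
10.4 [0.4699 0.0571 0.1708] [2.284 2.157 0.   ] [ 0.27  0.09 -1.94] 0.0084
cam [0.4734 0.1323 0.3226]
nose 0.2155 [-0.0486 -0.0011]
nose 0.219 [-0.0507 -0.0014]
nose edges [-0.0537 -0.001 ]
nose edges [-0.0442 -0.0011]
pin near nose [-0.0509 -0.001 ]
dish centre [-0.0463  0.0073] corner base (604,202) [ 0.1136 -0.0743]
0.029 ring near edge y 0.07988862738287893 bar end y 0.08282418979256465 clip mid 0.0820384949774429 x ring -0.0010804506912707734 -0.11524262030917591
0.026 ring near edge y 0.07947154818157665 bar end y 0.08052832413958907 clip mid 0.08219071832415041 x ring -0.001097795607651622 -0.11525996522555676
0.023 ring near edge y 0.07905446898027436 bar end y 0.0782324584866135 clip mid 0.08234294167085794 x ring -0.0011151405240324153 -0.11527731014193755
0.02 ring near edge y 0.0786373897789721 bar end y 0.07593659283363793 clip mid 0.0824951650175655 x ring -0.0011324854404132778 -0.11529465505831842
```

Wrist view: hook nose at (580,82) → stand x ≈ −0.048, y ≈ −0.001. The ring is at column 323 → stand x ≈ −0.115. Next I lower to entry height and approach to about 10 mm before the gate touches.

Call:
carry_out --offset '[[0.002,0.01,0.014],[0.004,0.03,0.027],[0.006,0.05,0.028],[0.006,0.07,0.028],[0.006,0.09,0.028],[0.006,0.102,0.028],[0.006,0.106,0.028],[0.006,0.106,0.028]]' --turn '[[0,0,0],[0,0,0],[0,0,0],[0,0,0],[0,0,0],[0,0,0],[0,0,0],[0,0,0]]'

```text
clock: 11.2
tcp_pos: [0.5231, 0.0586, 0.1566]
orientation: [2.282, 2.159, -0.0]
contact_force: [-0.9, -0.3, -2.3]
grip_width: 0.0086
```

```bash
python3 - <<'E'
from h import *
st();f=imaging.grab_frame("wrist");save(f,"w7.png");st();g=imaging.grab_frame("top");save(g,"t7.png");st()
E
```

```text
11.2 [0.5231 0.0586 0.1566] [ 2.282  2.159 -0.   ] [-0.88 -0.25 -2.32] 0.0086
11.25 [0.5227 0.0587 0.1566] [-2.282 -2.159  0.   ] [-0.61  0.38 -2.13] 0.0083
11.3 [0.5225 0.0588 0.1566] [-2.282 -2.159  0.   ] [-0.19 -0.28 -1.4 ] 0.0085
```

View pics/w7.png

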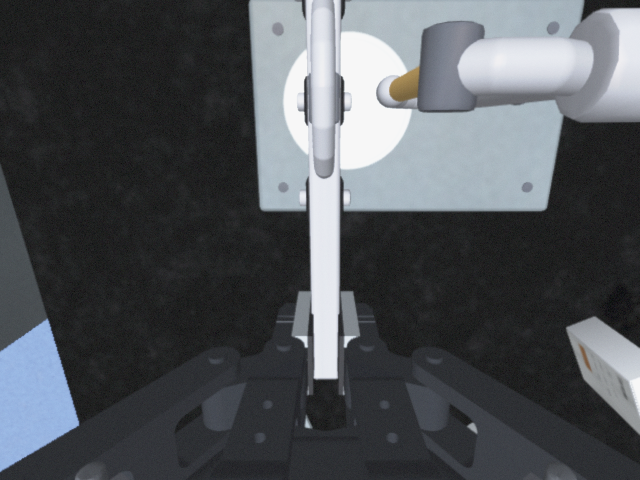

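```bash
python3 - <<'E'
from h import *
f=imaging.grab_frame("wrist");st()
sf=lambda p:np.round([(p[:2]-c0)@Xs,(p[:2]-c0)@Ys],4)
print("nose left edge",sf(atz(f,377,92,.2155)),"mid",sf(atz(f,391,92,.2155)),"ring",sf(atz(f,323,92,.226)),"ring centre y from near edge(323,178)",sf(atz(f,323,178,.207))[1]+.0185)
print("pivot cyl left/right",sf(atz(f,421,70,.251)),sf(atz(f,476,70,.251)))
o=r.get_obs();print(np.linalg.norm(o["qvel"]))
E
```

```text
11.35 [0.5225 0.0588 0.1566] [-2.281 -2.159  0.   ] [-0.29 -0.57 -0.47] 0.0085
nose left edge [-0.0507  0.0005] mid [-0.0475  0.0005] ring [-0.0629 -0.0002] ring centre y from near edge(323,178) -0.0017000000000000001
pivot cyl left/right [-0.0492  0.0008] [-0.0416  0.0008]
0.0036735052690433866
```

Ring to gate touch is about 12 mm. I push in slowly to about 6 mm past touch and hold.

Call:
carry_out --offset '[[0,0.008,0],[0,0.016,0],[0,0.022,0],[0,0.028,0],[0,0.034,0],[0,0.036,0],[0,0.036,0],[0,0.036,0]]' --turn '[[0,0,0],[0,0,0],[0,0,0],[0,0,0],[0,0,0],[0,0,0],[0,0,0],[0,0,0]]'

```text
clock: 12.15
tcp_pos: [0.5406, 0.0579, 0.1565]
orientation: [-2.281, -2.159, 0.001]
contact_force: [-1.5, 0.8, -1.8]
grip_width: 0.0084
```

```bash
python3 - <<'E'
from h import *
st();f=imaging.grab_frame("wrist");save(f,"w8.png");st()
sf=lambda p:np.round([(p[:2]-c0)@Xs,(p[:2]-c0)@Ys],4)
print(proj(f,[*(c0-.0472*Xs),.2155]),"ring if -.045",proj(f,[*(c0-.045*Xs),.226]), "moment",r.get_obs()["moment"])
g=f["pixels"].astype(int);print(g[92,300:480:4].mean(1).round().tolist()); 
b=(g[:,:,0]-g[:,:,2]>50);ys_,xs_=np.nonzero(b[0:180,250:560]);print("brass px",len(xs_),xs_.min()+250 if len(xs_) else 0,xs_.max()+250 if len(xs_) else 0,ys_.mean() if len(xs_) else 0)
p=cv2.imread("pics/w7.png").astype(int);b=(p[:,:,2]-p[:,:,0]>50);a,x=np.nonzero(b[0:180,250:560]);print("before",len(x),x.min()+250,x.max()+250)
E
```

```text
12.15 [0.5406 0.0579 0.1565] [-2.281e+00 -2.159e+00  1.000e-03] [-1.53  0.76 -1.78] 0.0084
12.2 [0.5406 0.0578 0.1565] [-2.281 -2.159  0.   ] [-2.8   0.3  -2.45] 0.0085
[313.13281699  94.91019845] ring if -.045 [322.36149939  91.27800913] moment [-0.04690999  0.35600566  0.13959054]
[114.0, 121.0, 130.0, 134.0, 136.0, 138.0, 139.0, 136.0, 128.0, 119.0, 147.0, 149.0, 147.0, 145.0, 144.0, 147.0, 147.0, 146.0, 147.0, 148.0, 148.0, 147.0, 147.0, 148.0, 147.0, 147.0, 146.0, 147.0, 150.0, 145.0, 138.0, 133.0, 133.0, 136.0, 138.0, 136.0, 139.0, 139.0, 133.0, 137.0, 148.0, 184.0, 210.0, 212.0, 210.0]
brass px 0 0 0 0
before 658 389 418
```

The force of about −2 N in x shows the gate is being pressed. I push a further 5.5 mm to get behind the nose.

Call:
carry_out --offset '[[0,0.004,0],[0,0.008,0],[0,0.011,0],[0,0.012,0],[0,0.012,0],[0,0.012,0]]' --turn '[[0,0,0],[0,0,0],[0,0,0],[0,0,0],[0,0,0],[0,0,0]]'

```text
clock: 12.8
tcp_pos: [0.5468, 0.0574, 0.1565]
orientation: [-2.282, -2.159, 0.0]
contact_force: [-2.2, 0.5, -1.9]
grip_width: 0.0084
```

```bash
python3 - <<'E'
from h import *
for i in range(4):
    st();imaging.grab_frame("top")
f=imaging.grab_frame("wrist");save(f,"w9.png")
print("ring if -.0395",proj(f,[*(c0-.0395*Xs),.226]))
E
```

```text
12.8 [0.5468 0.0574 0.1565] [-2.282 -2.159  0.   ] [-2.25  0.51 -1.91] 0.0084
12.85 [0.5468 0.0574 0.1566] [-2.282 -2.159  0.   ] [-2.21 -0.25 -0.81] 0.0085
12.9 [0.5468 0.0574 0.1566] [-2.282 -2.159  0.   ] [-3.47  0.87 -0.12] 0.0088
12.95 [0.5467 0.0574 0.1566] [-2.282 -2.159  0.   ] [-1.7   0.67 -0.92] 0.009
ring if -.0395 [319.00921926  90.84833209]
```

Call:
carry_out --offset '[[0,0,0.003],[0,0,0.006],[0,0,0.009],[0,0,0.012],[0,0,0.012]]' --turn '[[0,0,0],[0,0,0],[0,0,0],[0,0,0],[0,0,0]]'

```text
clock: 13.55
tcp_pos: [0.5468, 0.0574, 0.1504]
orientation: [2.282, 2.159, -0.0]
contact_force: [-1.3, -0.5, -2.4]
grip_width: 0.0087
```

```bash
python3 - <<'E'
from h import *
for i in range(4):
    st();imaging.grab_frame("top")
E
```

```text
13.55 [0.5468 0.0574 0.1504] [ 2.282  2.159 -0.   ] [-1.26 -0.54 -2.39] 0.0087
13.6 [0.5468 0.0573 0.1504] [ 2.282  2.159 -0.   ] [-1.99 -0.16 -1.92] 0.0085
13.65 [0.5469 0.0573 0.1505] [ 2.282  2.159 -0.   ] [-0.92 -0.13 -1.81] 0.0088
13.7 [0.5469 0.0573 0.1506] [ 2.282  2.159 -0.   ] [-2.38 -0.42 -2.1 ] 0.0083
```

Call:
carry_out --offset '[[0,0.001,0.003],[0,0.002,0.006],[0,0.003,0.009],[0,0.003,0.012],[0,0.003,0.015],[0,0.003,0.015],[0,0.003,0.015]]' --turn '[[0,0,0],[0,0,0],[0,0,0],[0,0,0],[0,0,0],[0,0,0],[0,0,0]]'

```text
clock: 14.45
tcp_pos: [0.5485, 0.0573, 0.1432]
orientation: [2.282, 2.159, 0.0]
contact_force: [-0.8, 0.2, -0.4]
grip_width: 0.0082
```

```bash
python3 - <<'E'
from h import *
for i in range(4):
    st();imaging.grab_frame("top")
E
```

```text
14.45 [0.5485 0.0573 0.1432] [2.282 2.159 0.   ] [-0.84  0.23 -0.41] 0.0082
14.5 [0.5485 0.0574 0.1432] [2.282 2.159 0.   ] [ 0.06 -0.6  -0.81] 0.0084
14.55 [0.5485 0.0574 0.1432] [2.282 2.159 0.   ] [ 0.2   0.72 -0.79] 0.0088
14.6 [0.5485 0.0574 0.1432] [2.282 2.159 0.   ] [ 0.86 -0.59 -0.91] 0.0085
```

The x force is gone, so the gate has snapped shut. I lower a little more until the ring rests.

Call:
carry_out --offset '[[0,0,0.003],[0,0,0.006],[0,0,0.006],[0,0,0.006]]' --turn '[[0,0,0],[0,0,0],[0,0,0],[0,0,0]]'

```text
clock: 15.05
tcp_pos: [0.5483, 0.0574, 0.14]
orientation: [-2.282, -2.159, 0.0]
contact_force: [0.1, 1.0, -1.7]
grip_width: 0.008
```

```bash
python3 - <<'E'
from h import *
for i in range(4):
    st();imaging.grab_frame("top")
E
```

```text
15.05 [0.5483 0.0574 0.14  ] [-2.282 -2.159  0.   ] [ 0.14  0.99 -1.67] 0.008
15.1 [0.5484 0.0574 0.1401] [-2.282 -2.159  0.   ] [ 0.1   0.62 -1.32] 0.0085
15.15 [0.5484 0.0574 0.1401] [2.282 2.159 0.   ] [-0.58  0.53 -1.9 ] 0.0081
15.2 [0.5484 0.0574 0.1402] [2.282 2.159 0.   ] [-0.1   0.71 -1.26] 0.0084
```

Call:
carry_out --offset '[[0,0,0.002],[0,0,0.004],[0,0,0.004],[0,0,0.004]]' --turn '[[0,0,0],[0,0,0],[0,0,0],[0,0,0]]'

```text
clock: 15.65
tcp_pos: [0.5483, 0.0574, 0.1381]
orientation: [-2.282, -2.159, 0.0]
contact_force: [0.4, -0.4, -1.1]
grip_width: 0.0084
```

```bash
python3 - <<'E'
from h import *
for i in range(4):
    st();imaging.grab_frame("top")
E
```

```text
15.65 [0.5483 0.0574 0.1381] [-2.282 -2.159  0.   ] [ 0.41 -0.36 -1.09] 0.0084
15.7 [0.5484 0.0574 0.1381] [-2.282 -2.159  0.   ] [-0.05 -0.01 -1.3 ] 0.0084
15.75 [0.5484 0.0574 0.1381] [-2.282 -2.159 -0.   ] [ 0.71  0.29 -1.91] 0.0082
15.8 [0.5484 0.0574 0.1381] [-2.282 -2.159 -0.   ] [ 0.63  0.16 -1.91] 0.0088
```

Call:
carry_out --offset '[[0,0,0.002],[0,0,0.004],[0,0,0.004],[0,0,0.004]]' --turn '[[0,0,0],[0,0,0],[0,0,0],[0,0,0]]'

```text
clock: 16.25
tcp_pos: [0.5486, 0.0577, 0.1364]
orientation: [-2.281, -2.16, -0.001]
contact_force: [0.4, 1.5, 1.3]
grip_width: 0.0083
```

```bash
python3 - <<'E'
from h import *
for i in range(5):
    st();f=imaging.grab_frame("wrist")
save(f,"w10.png");print(r.get_obs()["moment"])
E
```

```text
16.25 [0.5486 0.0577 0.1364] [-2.281e+00 -2.160e+00 -1.000e-03] [0.45 1.51 1.33] 0.0083
16.3 [0.5486 0.0577 0.1363] [-2.281e+00 -2.160e+00 -1.000e-03] [0.14 1.17 1.55] 0.009
16.35 [0.5486 0.0577 0.1363] [2.282e+00 2.160e+00 1.000e-03] [0.03 1.49 1.71] 0.0085
16.4 [0.5486 0.0577 0.1363] [2.282e+00 2.160e+00 1.000e-03] [-0.26  2.01  2.13] 0.0083
16.45 [0.5486 0.0577 0.1363] [2.282e+00 2.160e+00 1.000e-03] [-0.14  1.7   1.92] 0.0083
[ 0.49930283 -0.02416011 -0.03005731]
```

The ring rests in the bowl (Fz went from −1.5 to +1.8). I ease up 1 mm and open.

Call:
carry_out --offset '[[0,0,-0.001],[0,0,-0.002],[0,0,-0.002]]' --turn '[[0,0,0],[0,0,0],[0,0,0]]'

```text
clock: 16.8
tcp_pos: [0.5483, 0.0572, 0.1371]
orientation: [2.282, 2.159, -0.0]
contact_force: [0.6, 0.6, 0.9]
grip_width: 0.0082
```

Call:
carry_out --offset '[[0,0,0],[0,0,0],[0,0,0],[0,0,0],[0,0,0],[0,0,0]]' --turn '[[0,0,0],[0,0,0],[0,0,0],[0,0,0],[0,0,0],[0,0,0]]' --hand 0.5

```text
clock: 17.4
tcp_pos: [0.5484, 0.0573, 0.1371]
orientation: [2.282, 2.159, -0.0]
contact_force: [-0.3, 0.6, -0.2]
grip_width: 0.0425
```

Call:
carry_out --offset '[[0,0,-0.03],[0,0,-0.08],[0,0,-0.15],[0,0,-0.22],[0,0,-0.3],[-0.05,-0.05,-0.36],[-0.1,-0.1,-0.36],[-0.1,-0.1,-0.36]]' --turn '[[0,0,0],[0,0,0],[0,0,0],[0,0,0],[0,0,0],[0,0,0],[0,0,0],[0,0,0]]'

```text
clock: 18.2
tcp_pos: [0.4936, 0.0058, 0.3188]
orientation: [-2.287, -2.151, -0.005]
contact_force: [-1.2, -0.4, 0.7]
grip_width: 0.0432
```

```bash
python3 - <<'E'
from h import *
np.set_printoptions(precision=4,suppress=True)
st();g=imaging.grab_frame("scene");t=imaging.grab_frame("top");f=imaging.grab_frame("wrist")
print([(d["score"],world(g,d["xyz"])) for d in look_for("bar_mid","scene")[:2]])
a=cv2.resize(g["pixels"][120:240,190:310,::-1],(400,400),interpolation=cv2.INTER_CUBIC)
b=cv2.resize(f["pixels"][:,:,::-1],(400,300));cc=cv2.resize(t["pixels"][190:310,160:320,::-1],(400,300))
cv2.imwrite("pics/fin.png",np.hstack([np.vstack([a,np.zeros((200,400,3),np.uint8)]),np.vstack([b,cc])]))
E
```

```text
18.2 [0.4936 0.0058 0.3188] [-2.287 -2.151 -0.005] [-1.19 -0.39  0.67] 0.0432
[(0.75, array([0.55  , 0.1325, 0.1665]))]
```

View pics/fin.png

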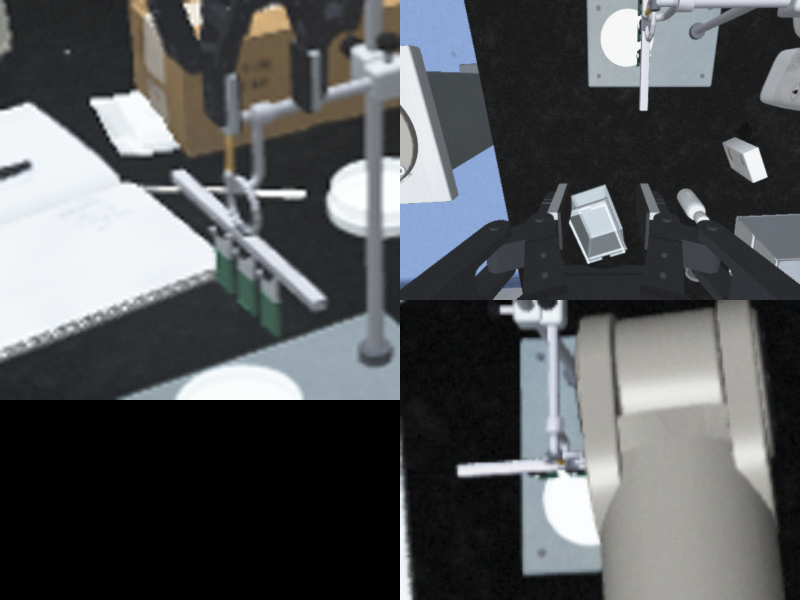

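The hanger hangs in the hook with the brass gate upright (shut) at crop (230,150). Bar z is 0.1665 against the expected 0.1655. I let it settle and check for swing.

Call:
carry_out --offset '[[-0.05,-0.02,0],[-0.1,-0.04,0],[-0.15,-0.05,0],[-0.15,-0.05,0],[-0.15,-0.05,0],[-0.15,-0.05,0],[-0.15,-0.05,0],[-0.15,-0.05,0]]' --turn '[[0,0,0],[0,0,0],[0,0,0],[0,0,0],[0,0,0],[0,0,0],[0,0,0],[0,0,0]]'

```text
clock: 19.2
tcp_pos: [0.4668, -0.0625, 0.317]
orientation: [2.28, 2.161, -0.001]
contact_force: [-0.2, 0.1, -0.0]
grip_width: 0.0428
```

Call:
carry_out --offset '[[0,0,0],[0,0,0],[0,0,0],[0,0,0],[0,0,0],[0,0,0],[0,0,0],[0,0,0]]' --turn '[[0,0,0],[0,0,0],[0,0,0],[0,0,0],[0,0,0],[0,0,0],[0,0,0],[0,0,0]]'

```text
clock: 20.0
tcp_pos: [0.4666, -0.0633, 0.3171]
orientation: [-2.282, -2.159, -0.0]
contact_force: [0.5, -0.4, 0.2]
grip_width: 0.0425
```

Call:
carry_out --offset '[[0,0,0],[0,0,0],[0,0,0],[0,0,0],[0,0,0],[0,0,0],[0,0,0],[0,0,0]]' --turn '[[0,0,0],[0,0,0],[0,0,0],[0,0,0],[0,0,0],[0,0,0],[0,0,0],[0,0,0]]'

```text
clock: 20.8
tcp_pos: [0.4666, -0.0633, 0.3171]
orientation: [-2.282, -2.159, -0.0]
contact_force: [-0.1, 0.5, 0.6]
grip_width: 0.0431
```

```bash
python3 - <<'E'
from h import *
def a(): 
    g=cv2.cvtColor(imaging.grab_frame("scene")["pixels"],cv2.COLOR_RGB2GRAY).astype(np.float32);return g
I=[a() for _ in range(8)]
cr=lambda i:i[165:225,235:295]
for i in (1,3,5,7): print(np.round(cv2.phaseCorrelate(cr(I[0]),cr(I[i]))[0],2))
s0=cv2.cvtColor(cv2.imread("pics/scene0.png"),cv2.COLOR_BGR2GRAY).astype(np.float32)
m=lambda n,x0,y0,x1,y1:print(n,np.round(cv2.phaseCorrelate(s0[y0:y1,x0:x1],I[-1][y0:y1,x0:x1]),2))
m("stand base",260,220,340,275);m("column",290,95,330,150);m("dropper",375,250,405,315);m("beaker",425,300,465,355)
f=imaging.grab_frame("scene");print([np.round(world(f,d["xyz"]),4) for q in("bar_mid","tank","drip_dish","dropper") for d in look_for(q,"scene")[:1]]);st()
E
```

```text
[-0.01 -0.01]
[-0.   -0.01]
[ 0.03 -0.01]
[ 0.02 -0.01]Traceback (most recent call last):
  File "<stdin>", line 9, in <module>
  File "<stdin>", line 8, in <lambda>
    return _wrapfunc(a, 'round', decimals=decimals, out=out)
    return _wrapit(obj, method, *args, **kwds)
    conv = _array_converter(obj)
ValueError: setting an array element with a sequence. The requested array has an inhomogeneous shape after 1 dimensions. The detected shape was (2,) + inhomogeneous part.
```

```bash
python3 - <<'E'
from h import *
f=imaging.grab_frame("scene");I=cv2.cvtColor(f["pixels"],cv2.COLOR_RGB2GRAY).astype(np.float32)
s0=cv2.cvtColor(cv2.imread("pics/scene0.png"),cv2.COLOR_BGR2GRAY).astype(np.float32)
for n,x0,y0,x1,y1 in (("base",290,220,340,260),("column",290,95,330,150),("tank",285,335,365,378),("dropper",375,250,405,315),("beaker",425,300,465,355)):
    print(n,np.round(cv2.phaseCorrelate(s0[y0:y1,x0:x1],I[y0:y1,x0:x1])[0],2))
print([np.round(world(f,d["xyz"]),4) for d in look_for("bar_mid","scene")[:1]])
for im in (cv2.imread("pics/scene0.png")[:,:,::-1],f["pixels"]):
    p=im[150:180,250:275].astype(int);a,x=np.nonzero(p[:,:,0]-p[:,:,2]>60);print("brass",len(x),x.mean()+250,a.mean()+150)
r.hand_in()
E
```

```text
base [0.04 0.02]
column [0.76 0.31]
tank [-0.21  0.33]
dropper [-0.02  0.03]
beaker [ 0.01 -0.  ]
[array([0.549 , 0.1334, 0.1668])]
brass 5 258.0 164.0
brass 0 nan nan
the job is handed in; nothing more can be done<stdin>:8: RuntimeWarning: Mean of empty slice.
  ret = ret.dtype.type(ret / rcount)
```

The hanger is hanging in the snap hook by its ring, the arm is clear of it, and I handed the job in at about 21 s on the clock. No verdict was reported.

**First grip:** It closed on top of the bar because the fingertips sat about 20 mm higher than the reported tool position implied. I opened, went lower and gripped again. The tank images showed no harm from it.

**Hooking:** I lifted the hanger clear, pushed the ring about 12 mm past first touch against the gate at roughly 2 N, and lowered it behind the nose. The sideways force then dropped to zero, so I took the gate as shut. I lowered it until the ring rested, let go and withdrew.

**Checks that agreed:**
- **Height:** the bar is at z ≈ 0.167 m, against 0.1655 m expected when hung.
- **Stillness:** images over the last 0.4 s moved by 0.03 px or less.
- **Other items:** the stand base, dropper bottle and beaker matched their first images to within 0.05 px. The tank matched to about 0.4 px (roughly 1 mm).
- **Gate:** it looked upright and shut in the last picture I viewed.

**Checks that failed or disagreed:**
- **Gate:** the brass-colour check found no pixels in the final image and only 5 in the first, so it neither confirms nor denies that the gate is shut.
- **Column:** it showed a 0.8 px image shift. That may only be a cluttered background, since the base had not moved.
- **Drip dish:** I did not measure it again at the end.

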